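Wind the sample under the probe

TASK

Take the loose crank from its grey tray, fit it fully down over the square shaft end of the positioning slide, and wind it clockwise through as many turns as it takes to bring the copper sample disc on the carriage centred under the probe tip. Then take the crank off again, lower it (do not drop it) flat into its tray with its handle up, and let go. Move the carriage only by the crank, do not bump the probe, and leave the other things on the bench where they are.

Things in the scene. Friction and masses are not known exactly. Their poses are not given: they have to be found in the camera images.
- slide: Positioning slide, bolted down: an aluminium base 100 x 440 mm. Origin: on the bench under the vertical shaft axis, which stands at one end on a grey gearbox 80 x 80 mm and 58 mm high. The rail runs from there along its own +y (about the robot's left); x across, z up.
- shaft_seat (a point): Point on the shaft axis on top of the round collar, 62 mm above the bench, where the crank hub's underside comes to rest. The bare square shaft end (14 mm square, straight for 26 mm, then a 7 mm taper to 8 mm square, top 33 mm above this point) stands up from here. x and y axes are square to the shaft's flats and turn with it; z up.
- shaft (a joint): Turn of the shaft, rad, growing clockwise seen from above. One clockwise turn (2 pi) moves the carriage 25 mm along slide +y, away from the shaft. It takes about 0.15 N m (2 N at the crank handle) and stays where it is left.
- carriage (a joint): Travel of the carriage along slide +y, m; its centre is 150 mm + this from the shaft axis. Range -4 to 85 mm. Driven by the shaft.
- sample (a point): Centre of the top face of the copper sample disc (22 mm across) in the middle of the carriage (dark steel, 100 mm across and 80 mm along the rail, with a white pad), 53 mm above the bench; moves with it.
- probe: Fixed probe on its stand. Origin: on the bench straight below the probe tip; axes parallel to the slide's (y along the rail). Foot 50 x 60 mm and post at x = +105 mm, 130 mm high, an arm over the rail at 112 mm, and the white vertical probe at x = 0.
- probe_tip (a point): Tip of the probe's steel point, 66 mm above the bench, 13 mm above the disc. The disc is right when it is straight below, measured along the rail.
- tray: Grey tool tray, fixed on the bench, 240 (x) x 160 (y) x 25 mm, walls and floor 5 mm. Origin: under its centre. The crank lies in it at the start and has to go back into it.
- crank: Loose steel crank, about 250 g. Origin: centre of the hub's underside, on which it lies; z up. Hub: block 34 x 34 x 34 mm, sides along its x and y, with a 16.5 mm square hole through it: it fits the shaft in four ways, with 1.2 mm play each side and 11 degrees of turning play. An arm 20 wide, 10 thick, flush with the underside, runs along +x, its round end 88 mm from the hub axis.
- crank_handle (a point): Middle of the crank's upright handle, 36 mm above the crank's underside, 75 mm from the hub axis: a black sleeve 18 mm across that spans from 12 to 60 mm above the underside and spins freely on its pin.
- boss: Bystander: brass cylinder 18 mm across, 22 mm high, standing in the tray's corner. Origin under its centre.
- jar: Bystander: clear jar with red cap, 44 mm across, 55 mm high.
- weight: Bystander: steel cylinder 32 mm across, 30 mm high.
- beaker: Bystander: glass beaker 90 mm across, 110 mm high.
- reagent: Bystander: amber bottle 60 mm across, 140 mm high.

How it is judged:
On the way, in this order (a step that is already met when the one before it is completed fails the run):
1. the crank is fitted fully down on the square shaft end (horizontal distance between crank and shaft_seat below 0.006 m and z of crank in the frame of shaft_seat between -0.005 and 0.007 m and angle between the z axis of crank and the z axis of shaft_seat, either way round below 0.15 rad), for 0.2 s.
2. with the crank still fitted, the sample disc has been wound under the probe tip (within 3 mm along the rail) (all of step 1 and y of sample in the frame of probe between -0.003 and 0.003 m), for 0.2 s.
At the end, for the whole second after the job is handed in: The disc's centre is within 3 mm of the probe tip, measured along the rail; the crank lies flat (within 7 degrees, handle up) on the floor of the tray, hub and handle both inside the walls, released and at rest (y of sample in the frame of probe between -0.003 and 0.003 m and x of crank in the frame of tray between -0.115 and 0.115 m and y of crank in the frame of tray between -0.075 and 0.075 m and x of crank_handle in the frame of tray between -0.115 and 0.115 m and y of crank_handle in the frame of tray between -0.075 and 0.075 m and z of crank in the frame of tray below 0.012 m and angle between crank's own z axis and vertical below 0.12 rad and linear speed of crank below 0.03 m/s); the robot touches nothing.
It fails at once if a bystander was moved more than 30 mm (distance of any of boss, jar, weight, beaker, reagent from where it was at the start of the episode above 0.03 m).
It fails at once if the carriage was pushed by the robot (contact force between any of the arm, the fingers and carriage above 5 N).
It fails at once if the probe was bumped (contact force between any of the arm, the fingers, crank and probe above 5 N).
It fails at once if the crank was dropped (fell free more than about 25 mm) (contact force between each of the arm, the fingers and crank below 0.05 N and linear speed of crank above 0.7 m/s).
It also fails if it takes over 72 s, if anything falls off the work surface, if the arm or the gripper's body presses on something with over 40 N, if the wrist force passes 120 N, or if a joint passes its speed limit or range.

ROBOT

A 6-joint arm with a two-finger parallel gripper is mounted at the origin on the work surface. World frame = base frame: x ahead of the robot, y to its left, z up, the work surface at z = 0. Lengths are in m, angles in rad, forces in N, time in s.
With the tool pointing down it reaches from about 0.275 to 0.825 m from the base axis. Payload 4.9 kg.
Tool frame: the origin (TCP) lies midway between the tips of the shut fingers; the grasp point (between the pads) lies 19 mm behind it (grip_point_offset is the distance from the TCP to the grasp point, in m); z points along the fingers, y is the line along which they close (so a half turn about z gives the same grasp; the last joint's range is limited). The gripper opens to 85 mm and grips with 20 to 120 N. Pads are 22 mm wide; open, the fingers measure 114 mm over their backs; the gripper's body (76 mm by 85 mm) begins 54 mm behind the grasp point. The pads swing forward as they close: fully open they stand 13 mm farther back than shut.
Start: joints at [1.197, 0.326, -0.193, 1.052, 0, 1.437], TCP at [0.131, 0.534, 0.231] pointing down, gripper open.
Joint ranges: [-2.65, 2.65], [-0.97, 1.79], [-1.3, 1.35], [-1.93, 2.1], [-1.47, 1.37], [-3.14, 3.14]. Speed limits (rad/s): [2.57, 2.57, 3.14, 3.14, 3.14, 3.14].

INTERFACE

Orientations are given as a rotation vector (axis times angle).
In Python, from cell import * gives the robot as it stands. Calls block until the motion is done:
- movep(position, orientation): joint-space move of the TCP to a pose.
- move_l(position, velocity=0.15, rot=None, until_force=None): straight line of the TCP; rot=None keeps the orientation; velocity is the mean speed in m/s. With until_force (N) it stops when the force on the tool has changed by that much, and returns True; else False.
- set_joints(angles): joint-space move.
- let_go() and grab(newtons=None): open the fingers fully, or close them until they stop; newtons is the grip in N (None keeps the last).
- sleep(seconds).
- ik(position, orientation): joint angles nearest the present ones, or None.
- get_state(): the state.
- grab_frame(name): name is "side" or "top"; returns a dict with "img" (384x512x3 uint8, red, green, blue), "fx", "fy", "cx", "cy" (pixels), "cam_to_world" (4x4, takes a point from camera to world coordinates). Camera axes: x right, y down, z forward; pixel columns grow to the right and rows downward; lengths in m; the calibration is good to about 2 mm. A picture is of the moment at which its call begins. There is no depth.
A pose or a line that the arm cannot do raises MotionError and nothing moves.
- sign_off(): hands the job in; it is judged then, once.
Trained networks look in the newest picture that a camera, given by its name, has taken for a name from the list of things; names that differ only in an ending like _2 or _b are one class to them, and where a whole thing is asked for, a point or a joint stands for the part that bears it (a point fixed in the world has none). Each returns a list of dicts, best first, with "score" (0 to 1); they miss things now and then, are a little off and sometimes report something else, mostly with a low value. They report only what shows in the picture. A call takes as long as a camera call.
- spot_in(camera, name): "centre" ([column, row] in pixels, amid what is visible of it).
- silhouettes(camera, name): "mask" (384x512 bool, what is visible of it) and "centre" ([column, row] in pixels, amid what is visible of it).
- tip_of(camera, name): "centre" ([column, row] in pixels: a listed point, or the origin of a listed thing).
The state is a dict: "clock": time; "q": joint angles; "joint_velocities": joint speeds; "tau": joint torques, N m; "position": TCP position; "eef_rot": TCP orientation; "contact_force": force on the tool from outside, world axes, zero at the start; "wrist_torque": the same for the moment, N m; "finger_gap": opening from 0.0 (shut) to 1.0 (fully open); "grasp_force": force on a finger pad.
Only numpy, scipy, OpenCV 4.12 (cv2) and the standard library are available. Lean on these libraries where they do the work, as an engineer would, in place of code of your own. Each camera call takes 0.05 s, during which the arm holds its last target. There are 200 camera calls.

## Working session

There is one attempt and no reset: what is moved stays moved. The work goes in short steps, each a Python script; the robot and the scene stay as the last script left them, time stands still between calls to the robot, and variables do not carry over. Pictures are saved under pics/ and viewed, at most 13 in all, crops included, and the job is handed in when it is done.

```bash
mkdir -p pics; ls
cat > h.py <<'E'
from cell import *
import numpy as np, cv2
def ray(f,px):
    d=np.array([(px[0]-f["cx"])/f["fx"],(px[1]-f["cy"])/f["fy"],1.]);T=np.array(f["cam_to_world"])
    d=T[:3,:3]@d; return T[:3,3],d/np.linalg.norm(d)
def atz(f,px,z):
    o,d=ray(f,px); return o+d*(z-o[2])/d[2]
def tri(fa,pa,fb,pb):
    o1,d1=ray(fa,pa);o2,d2=ray(fb,pb)
    s=np.linalg.lstsq(np.c_[d1,-d2],o2-o1,rcond=None)[0]
    a,b=o1+d1*s[0],o2+d2*s[1]; return (a+b)/2,np.linalg.norm(a-b)
def proj(f,p):
    T=np.linalg.inv(np.array(f["cam_to_world"]));c=T[:3,:3]@np.array(p)+T[:3,3]
    return np.array([f["fx"]*c[0]/c[2]+f["cx"],f["fy"]*c[1]/c[2]+f["cy"]])
E
python3 - <<'E'
from h import *
np.set_printoptions(precision=4,suppress=True)
F={}
for c in("side","top"):
    F[c]=grab_frame(c);cv2.imwrite(f"pics/{c}0.png",F[c]["img"][:,:,::-1])
    print(c,np.array(F[c]["cam_to_world"])[:3,3],F[c]["fx"])
for n in["crank","crank_handle","shaft_seat","slide","sample","probe","probe_tip","tray","boss","jar","weight","beaker","reagent"]:
    r={c:tip_of(c,n)[:2] for c in F}
    for c in F: print(n,c,[(np.round(x["centre"],1).tolist(),round(x["score"],2)) for x in r[c]])
    if r["side"] and r["top"]: print("   ",*tri(F["side"],r["side"][0]["centre"],F["top"],r["top"][0]["centre"]))
print(get_state())
E
```

```text
cell.py
pics
side [ 0.1087 -0.516   0.7258] 404.64075842522635
top [ 0.4609 -0.036   0.9955] 395.3526597694419
crank side [([308.2, 343.9], 0.96)]
crank top [([375.1, 265.1], 0.6), ([376.4, 245.7], 0.47)]
    [ 0.4214 -0.3319 -0.0036] 0.005090174678160634
crank_handle side [([344.1, 291.3], 0.71), ([345.8, 315.9], 0.58)]
crank_handle top [([386.6, 234.1], 0.65), ([375.9, 266.3], 0.56)]
    [ 0.4972 -0.3328  0.0951] 0.011287793124547012
shaft_seat side [([217.1, 190.0], 0.63)]
shaft_seat top [([221.5, 218.8], 0.61), ([375.4, 263.7], 0.52)]
    [0.5226 0.0505 0.061 ] 0.004093389232639558
slide side [([220.2, 210.6], 0.6), ([192.8, 260.5], 0.16)]
slide top [([223.1, 220.5], 0.59), ([271.3, 160.0], 0.35)]
    [ 0.5253  0.0517 -0.0133] 0.0005469929705246773
sample side [([194.7, 159.6], 0.96)]
sample top [([158.6, 205.0], 0.74)]
    [0.5602 0.2025 0.0408] 0.008257753816441537
probe side [([345.2, 289.1], 0.69)]
probe top [([144.2, 202.6], 0.65)]
    [ 0.5458 -0.0595  0.1102] 0.5374027334489231
probe_tip side [([182.9, 141.5], 0.62)]
probe_tip top [([137.1, 200.7], 0.76)]
    [0.5633 0.247
[... 620 characters left out ...]
1], 0.76)]
    [ 0.7592 -0.2061  0.0012] 0.007857906239841068
reagent side [([300.9, 172.6], 0.93), ([346.7, 292.3], 0.25)]
reagent top [([238.1, 127.2], 0.75)]
    [ 0.7752  0.0146 -0.0109] 0.012286936772616436
{'clock': 1.4, 'q': array([ 1.1968,  0.3262, -0.1926,  1.052 ,  0.    ,  1.4366]), 'joint_velocities': array([ 0.0009,  0.0007, -0.0002,  0.0009,  0.001 , -0.001 ]), 'tau': array([ -0.0023, -44.3337,  26.2749,   0.0015,  -0.0002,  -0.    ]), 'position': array([0.1306, 0.5343, 0.2313]), 'eef_rot': array([0.3758, 3.119 , 0.0001]), 'contact_force': array([-0.2746,  0.3639,  0.348 ]), 'wrist_torque': array([ 0.0206, -0.0044,  0.0125]), 'grasp_force': 0.0, 'finger_gap': 0.999302396059759}
```

View pics/side0.png

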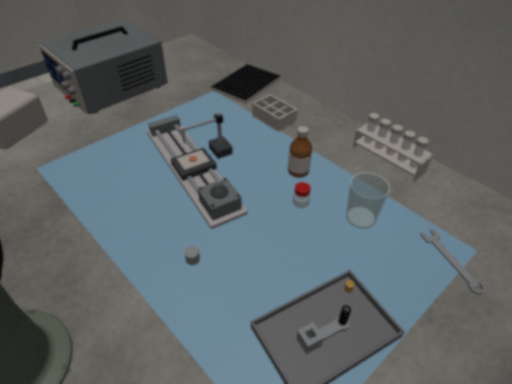

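View pics/top0.png

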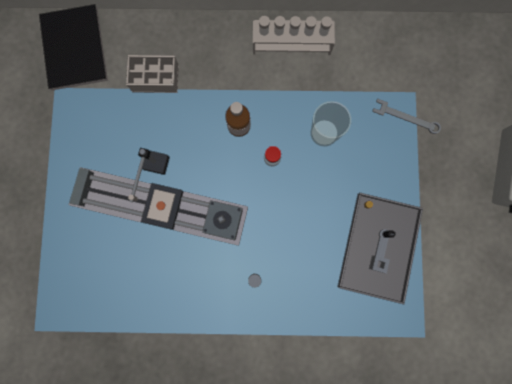

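Side view: the crank lies in the tray with its hub at about (308,338) and its handle at (345,315). The shaft is at about (220,190), the disc at (194,159). Top view: hub (382,264), handle (390,234), shaft (222,219), disc (161,206), probe head about (132,197). The networks mostly agree, but the detections for boss, tray in the side view and probe in the side view are wrong. I'll zoom in on the shaft and crank.

Run:
```python
from h import *
s=cv2.imread("pics/side0.png");t=cv2.imread("pics/top0.png")
def c(i,x,y,w=50,h=38): return cv2.resize(i[y-h//2:y+h//2,x-w//2:x+w//2],(400,300),interpolation=cv2.INTER_CUBIC)
o=np.vstack([np.hstack([c(t,222,219),c(t,384,250)]),np.hstack([c(s,220,192),c(s,325,325,80,60)])])
cv2.imwrite("pics/crop.png",cv2.convertScaleAbs(o,alpha=1.8))
```

```text
(no output)
```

View pics/crop.png

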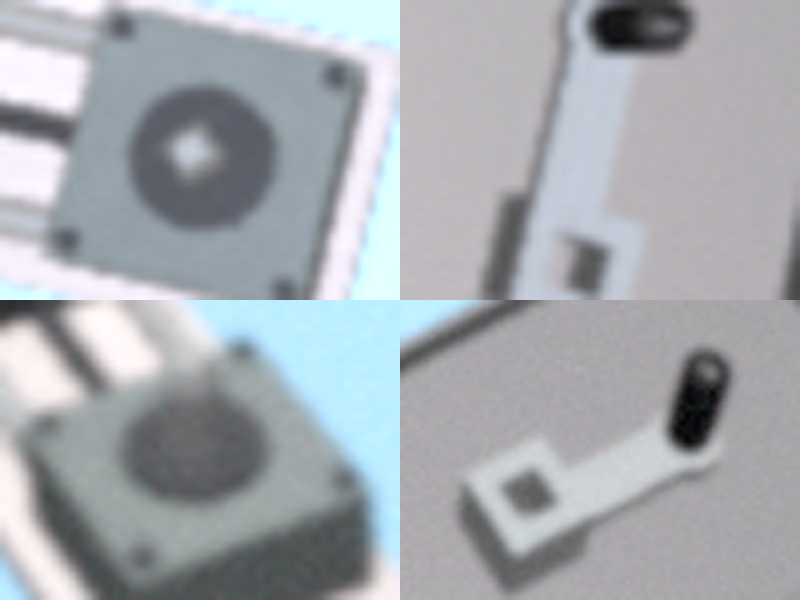

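```bash
cat > fit.py <<'E'
from h import *
from scipy.optimize import minimize
def poly(f,P):
    h=cv2.convexHull(np.array([proj(f,p) for p in P],np.float32)); return h
def render(f,x,y,yaw,z0,S=8):
    c,s=np.cos(yaw),np.sin(yaw);m=np.zeros((384*2,512*2),np.uint8)
    w=lambda u,v,z:(x+c*u-s*v,y+s*u+c*v,z0+z)
    a=np.linspace(0,2*np.pi,16)
    parts=[[w(17*i/1e3,17*j/1e3,z) for i in(-1,1) for j in(-1,1) for z in(0,.034)],
     [w(u,v,z) for u in(0,.078) for v in(-.01,.01) for z in(0,.01)]+[w(.078+.01*np.cos(t),.01*np.sin(t),z) for t in a for z in(0,.01)],
     [w(.075+.009*np.cos(t),.009*np.sin(t),z) for t in a for z in(.012,.06)]]
    for P in parts: cv2.fillConvexPoly(m,np.round((poly(f,P)+.5)*2*16-8).astype(np.int32),255,shift=4)
    return cv2.resize(m,(512,384),interpolation=cv2.INTER_AREA)/255.
def fit(F,x0,z0=.005):
    M={c:silhouettes(c,"crank") for c in F}
    M={c:m[0]["mask"].astype(float) for c,m in M.items() if m}
    cost=lambda p:sum(np.abs(render(F[c],p[0],p[1],p[2],z0)-M[c]).sum()/max(M[c].sum(),1) for c in M)
    best=min((minimize(cost,np.add(x0,[dx,dy,0]),method="Nelder-Mead",options=dict(initial_simplex=np.add(x0,[dx,dy,0])+np.array([[0,0,0],[.008,0,0],[0,.008,0],[0,0,.15]]))) for dx in(-.004,.004) for dy in(-.004,.004)),key=lambda r:r.fun)
    return best.x,best.fun,{c:(cost_c) for c,cost_c in ((c,round(float(np.abs(render(F[c],*best.x,z0)-M[c]).sum()/M[c].sum()),3)) for c in M)}
E
python3 - <<'E'
from fit import *
np.set_printoptions(precision=4,suppress=True)
F={c:grab_frame(c) for c in("side","top")}
t,s=F["top"],F["side"]
print("hubhole tri",tri(t,(381.9,263.7),s,(311,333.8)),atz(t,(381.9,263.7),.039),atz(s,(311,333.8),.039))
p,f,d=fit(F,(.425,-.333,.1));print("crank",p,f,d)
for c in F: print(c,fit({c:F[c]},p))
print("collar",tri(t,(222.4,219.6),s,(219.4,191.25)),atz(t,(222.4,219.6),.062),atz(s,(219.4,191.25),.062))
print("shaft top",atz(t,(221,219.4),.095))
sc=[atz(t,(197+a/8,200+b/8),.058) for a,b in((122,27),(336,75),(67,240),(285,290))]
print("box centre",np.mean(sc,0)); v=(sc[0]-sc[1])+(sc[2]-sc[3]);w=(sc[0]-sc[2])+(sc[1]-sc[3]);print("slide yaw",np.arctan2(-v[0],v[1]),np.arctan2(w[1],w[0]))
# shaft square angle
im=t["img"].astype(float).mean(2)
for R in(3.,3.5,4.5):
    P=[];a=np.linspace(0,2*np.pi,181)[:-1];acc=0
    for z in(.090,.095):
      c0=proj(t,(*atz(t,(221,219.4),.095)[:2],z))
      v=cv2.remap(im.astype(np.float32),(c0[0]+R*np.cos(a)).astype(np.float32)[None],(c0[1]+R*np.sin(a)).astype(np.float32)[None],cv2.INTER_CUBIC)[0]
      k=(v*np.exp(-4j*a)).mean(); print("R",R,"z",z,"corner img deg",np.degrees(-np.angle(k)/4)%90,abs(k))
for n in("sample","probe_tip"):
    print(n,[[np.round(x["centre"],1).tolist(),round(x["score"],2)] for x in tip_of("top",n)[:1]],[np.round(x["centre"],1).tolist() for x in tip_of("side",n)[:1]])
for n,z in(("tray",0),):
    m=silhouettes("top","tray")[0]["mask"]; r=cv2.minAreaRect(np.argwhere(m)[:,::-1].astype(np.float32));print(r,atz(t,r[0],.015))
    b=cv2.boxPoints(r);print([atz(t,q,.025)[:2] for q in b])
E
```

```text
hubhole tri (array([ 0.4244, -0.3344,  0.0363]), np.float64(0.0007175151931402914)) [ 0.4248 -0.3338  0.039 ] [ 0.4229 -0.3349  0.039 ]
crank [ 0.4235 -0.3318 -0.2441] 0.24270402468844843 {'side': 0.135, 'top': 0.108}
side (array([ 0.4229, -0.3326, -0.262 ]), np.float64(0.08926346367006842), {'side': 0.089})
top (array([ 0.424 , -0.3311, -0.2393]), np.float64(0.08527715584503698), {'top': 0.085})
collar (array([0.5231, 0.0469, 0.0588]), np.float64(0.0013274137791240142)) [0.5224 0.047  0.062 ] [0.5217 0.0438 0.062 ]
shaft top [0.5206 0.0473 0.095 ]
box centre [0.5224 0.0475 0.058 ]
slide yaw -0.2068105841580686 -0.21692116879853263
R 3.0 z 0.09 corner img deg 11.485003686448346 0.7926102719423788
R 3.0 z 0.095 corner img deg 11.410592238555969 1.3031568851723152
R 3.5 z 0.09 corner img deg 12.170374442230576 0.9704892188258569
R 3.5 z 0.095 corner img deg 11.947578940185474 1.4151138832869778
R 4.5 z 0.09 corner img deg 13.569930718916007 0.7506474934673907
R 4.5 z 0.095 corner img deg 13.602325688667431 0.8125363225165645
sample [[[163.4, 204.6], 0.84]] [[193.8, 157.9]]
probe_tip [[[135.6, 200.7], 0.89]] [[182.9, 143.4]]
((380.2498474121094, 247.5945587158203), (69.52848815917969, 100.27741241455078), 12.200469017028809) [ 0.4628 -0.3382  0.015 ]
[array([ 0.362, -0.226]), array([ 0.6002, -0.2807]), array([ 0.5662, -0.447 ]), array([ 0.3304, -0.3875])]
```

```bash
cat >> h.py <<'E'
from scipy.spatial.transform import Rotation as Ro
def down(psi):  # tool down, closing line along the y of a thing with yaw psi; the flip whose joints suit best is taken in best()
    y=np.array([-np.sin(psi),np.cos(psi),0]);z=np.array([0,0,-1.]);return Ro.from_matrix(np.c_[np.cross(y,z),y,z]).as_rotvec()
def st(k=""):
    s=get_state();print(k,round(s["clock"],1),"pos",np.round(s["position"],4),"F",np.round(s["contact_force"],1),"gap",round(s["finger_gap"],3),"q6",round(s["q"][5],2),"g",round(s["grasp_force"],1),flush=True);return s
E
python3 - <<'E'
from h import *
C=(.4237,-.332);psi=-.245;S=(.522,.0462)
for k in(0,np.pi):
  for p,q in((C,psi),(S,np.radians(-55)),(S,np.radians(35)),(S,np.radians(125))):
    j=ik((*p,.2),down(q+k));print(k,round(q,2),None if j is None else np.round(j,2))
k=0 if abs(ik((*C,.2),down(psi))[5])<abs(ik((*C,.2),down(psi+np.pi))[5]) else np.pi
print(k)
movep((*C,.15),down(psi+k));st()
move_l((*C,.009),.12,until_force=8);st("down")
grab(60);st("grip")
move_l((*C,.06),.06);st("lift")
f=grab_frame("side");cv2.imwrite("pics/lift.png",cv2.resize(f["img"][230:384,230:430,::-1],(800,600)))
E
```

```text
0 -0.24 [-0.8   0.33 -0.27  0.97  0.   -0.56]
0 -0.96 [-0.05  0.3  -0.31  0.96  0.    0.91]
0 0.61 [-0.05  0.3  -0.31  0.96  0.   -0.66]
0 2.18 [-0.05  0.3  -0.31  0.96  0.   -2.23]
3.141592653589793 -0.24 [-0.8   0.33 -0.27  0.97  0.    2.58]
3.141592653589793 -0.96 [-0.05  0.3  -0.31  0.96  0.   -2.23]
3.141592653589793 0.61 [-0.05  0.3  -0.31  0.96  0.    2.48]
3.141592653589793 2.18 [-0.05  0.3  -0.31  0.96  0.    0.91]
0
 5.2 pos [ 0.4242 -0.3314  0.1501] F [ 0.  -0.4 -1.1] gap 0.998 q6 -0.56 g 0.0
down 6.5 pos [ 0.4242 -0.3325  0.0097] F [ 0.3 -0.4 -0.1] gap 1.0 q6 -0.56 g 0.0
grip 7.0 pos [ 0.424  -0.3323  0.0095] F [-0.5  0.4  4.4] gap 0.387 q6 -0.56 g 60.4
lift 8.0 pos [ 0.4235 -0.3318  0.0597] F [ 0.2 -0.4 -2.4] gap 0.388 q6 -0.56 g 59.6
```

View pics/lift.png

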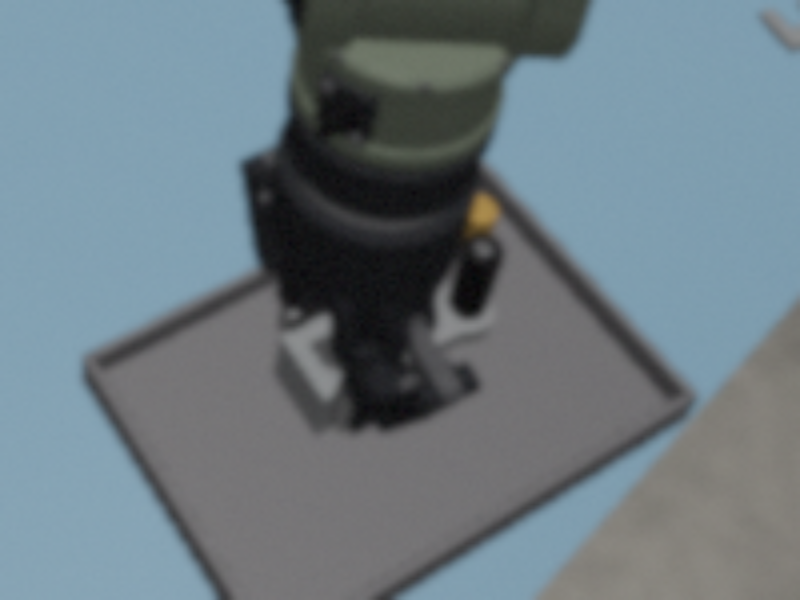

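Run:
```python
from h import *
f=grab_frame("side");p=get_state()["position"]
for psi in(-.245,-.262):
  h=np.array([.4237+.075*np.cos(psi),-.332+.075*np.sin(psi)]);
  for z in(.0552+.012,.0552+.06): print(psi,z,proj(f,(*h,z)),proj(f,(*(h-[.005,0]),z)))
print(spot_in("side","crank_handle")[:1],tip_of("side","crank_handle")[:1])
m=(f["img"].astype(int).sum(2)<120).astype(np.uint8)[285:312,342:358]
print(m)
```

```text
-0.245 0.0672 [345.81181564 306.41159899] [344.0981883  308.08359553]
-0.245 0.1152 [350.38360658 291.96060564] [348.60432561 293.6614262 ]
-0.262 0.0672 [346.24326517 306.9660367 ] [344.52922393 308.64172412]
-0.262 0.1152 [350.84079971 292.52499326] [349.06110098 294.22974909]
[{'centre': [312.9, 316.7], 'score': 0.89}] [{'centre': [349.2, 304.6], 'score': 0.57}]
[[1 1 1 1 0 0 0 0 0 0 0 0 0 0 0 0]
 [0 1 1 1 0 0 0 0 0 0 0 0 0 0 0 0]
 [0 1 1 1 0 0 0 0 0 0 0 0 0 0 0 0]
 [1 1 1 1 0 0 0 0 0 0 0 0 0 0 0 0]
 [1 1 1 1 0 0 0 0 0 0 0 0 0 0 0 0]
 [1 1 1 1 0 0 0 0 0 0 0 0 0 0 0 0]
 [1 1 1 1 1 0 0 0 1 0 0 0 0 0 0 0]
 [1 1 1 1 1 1 1 0 0 0 0 0 0 0 0 0]
 [1 1 1 1 1 1 0 0 0 0 0 0 0 0 0 0]
 [1 1 1 1 1 1 1 0 0 0 0 0 0 0 0 0]
 [1 1 1 1 1 1 1 0 0 0 0 1 0 0 0 0]
 [1 1 1 1 1 1 1 1 1 1 1 1 0 0 0 0]
 [1 0 0 1 1 1 1 1 1 1 1 1 0 0 0 0]
 [0 0 0 1 1 1 1 1 1 1 1 1 0 0 0 0]
 [0 0 0 1 1 1 1 1 1 1 1 1 0 0 0 0]
 [0 0 0 1 1 1 1 1 1 1 1 0 0 0 0 0]
 [0 0 0 1 1 1 1 1 1 1 1 0 0 0 0 0]
 [0 0 1 1 1 1 1 1 1 1 1 0 0 0 0 0]
 [0 0 1 1 1 1 1 1 1 1 0 0 0 0 0 0]
 [0 0 1 1 1 1 1 1 1 1 0 0 0 0 0 0]
 [0 0 1 1 1 1 1 1 1 1 0 0 0 0 0 0]
 [0 1 1 1 1 1 1 1 1 0 0 0 0 0 0 0]
 [0 1 1 1 1 1 1 1 1 0 0 0 0 0 0 0]
 [0 0 1 1 1 1 1 1 0 0 0 0 0 0 0 0]
 [0 0 0 1 1 1 1 1 0 0 0 0 0 0 0 0]
 [0 0 0 0 0 1 0 0 0 0 0 0 0 0 0 0]
 [0 0 0 0 0 0 0 0 0 0 0 0 0 0 0 0]]
```

Handle axis in the side view: about (346.7,306) to (349.2,299), within 1 px of the prediction, so the crank sits level and centred in the grip. Next I'll carry it to the shaft.

Run:
```python
from h import *
S=(.522,.0462);psi=np.radians(-55)
p=get_state()["position"];move_l((p[0],p[1],.16),.15)
movep((*S,.16),down(psi));st("over")
move_l((*S,.115),.1);sleep(.2)
f=grab_frame("side");a=f["img"][150:234,175:287,::-1]
f=grab_frame("top");b=f["img"][180:264,170:282,::-1]
cv2.imwrite("pics/over.png",cv2.resize(np.hstack([a,b]),(800,300),interpolation=cv2.INTER_CUBIC))
hit=move_l((*S,.0665),.04,until_force=8);st(f"hit {hit}")
```

```text
over 10.5 pos [0.5219 0.0456 0.1596] F [-0.7 -0.  -2.2] gap 0.388 q6 0.91 g 59.6
hit True 12.1 pos [0.5229 0.0469 0.0907] F [ 3.6  0.1 -3.7] gap 0.389 q6 0.91 g 60.3
```

View pics/over.png

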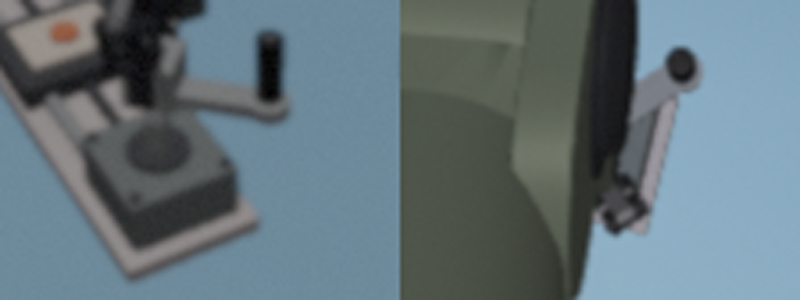

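It entered past the taper (underside about 86 mm) and touched sideways, with +x force. I'll go on down with lateral force compliance.

Run:
```python
from h import *
s=get_state();t=np.array([*s["position"][:2]]);F0=np.array([-.5,0]);z=.0907
for i in range(14):
    F=s["contact_force"][:2]-F0
    t=t+np.clip(F*.0002,-.0012,.0012)
    z2=max(z-.004,.0662)
    hit=move_l((*t,z2),.03,until_force=12);s=get_state();z=s["position"][2]
    print(i,hit,np.round(t,4),np.round(s["position"],4),np.round(s["contact_force"],1),np.round(s["wrist_torque"],2),flush=True)
    if z<.067 or s["contact_force"][2]>25:break
```

```text
0 False [0.5237 0.0469] [0.5231 0.0469 0.0862] [ 0.7  0.5 -2.5] [ 0.19 -0.01 -0.02]
1 False [0.5239 0.047 ] [0.5233 0.047  0.0818] [-1.1  0.7 -3.3] [ 0.19  0.22 -0.  ]
2 False [0.5238 0.0472] [0.5235 0.0472 0.0775] [-0.6  0.1 -3.1] [ 0.28  0.23 -0.03]
3 False [0.5238 0.0472] [0.5235 0.0472 0.0732] [-1.5  1.7 -3.2] [0.27 0.25 0.06]
4 False [0.5236 0.0475] [0.5236 0.0473 0.069 ] [-0.2  0.5 -2.1] [0.1  0.14 0.01]
5 False [0.5236 0.0476] [0.524  0.0476 0.0665] [-0.1  1.4  0.2] [ 0.22  0.18 -0.01]
```

Seated at z = 0.0665, as predicted. I'll release, then measure the travel from the clear start pictures.

Run:
```python
from h import *
hit=move_l((.5236,.0475,.0655),.02,until_force=12);st("press")
let_go();st("open")
p=get_state()["position"];move_l((p[0],p[1],.16),.2);st()
u=np.array([.210,.978]);v=np.array([.978,-.210]);S=np.array([.5236,.0474])
tips={"top":[(137.1,200.7),(135.6,200.7)],"side":[(182.9,141.5),(182.9,143.4)]}
for c in("top","side"):
    f=grab_frame(c);im=cv2.imread(f"pics/{c}0.png").astype(int);r=im[:,:,2]-im[:,:,0]
    m=np.zeros_like(r);x,y=(161,206) if c=="top" else (194,159)
    m[y-9:y+10,x-9:x+10]=np.maximum(r[y-9:y+10,x-9:x+10]-25,0)
    g=np.argwhere(m>0);w=m[m>0];cc=(g*w[:,None]).sum(0)/w.sum();px=cc[::-1]
    d=atz(f,px,.053)[:2];print(c,"disc",px,len(w),d,"u,v",(d-S)@u,(d-S)@v)
    for q in tips[c]: k=atz(f,q,.066)[:2];print("  tip",k,(k-S)@u,(k-S)@v)
    x,y=(137,190) if c=="top" else (190,145)
    cv2.imwrite(f"pics/_{c}.png",cv2.resize(im[y-30:y+30,x-40:x+40].astype(np.uint8),(400,300),interpolation=cv2.INTER_CUBIC))
cv2.imwrite("pics/probe.png",cv2.convertScaleAbs(np.hstack([cv2.imread("pics/_top.png"),cv2.imread("pics/_side.png")]),alpha=1.7))
F={c:grab_frame(c) for c in("side","top")}
from fit import fit
for c in F: print(c,fit({c:F[c]},(*S,np.radians(-55)),.062))
```

```text
press 14.1 pos [0.5241 0.0476 0.0664] F [-3.4  2.2  8.2] gap 0.39 q6 0.91 g 61.8
open 14.6 pos [0.5236 0.0474 0.0654] F [-0.9  0.6 -0. ] gap 0.997 q6 0.91 g 0.0
 15.2 pos [0.5232 0.0475 0.1594] F [0.3 0.1 0.1] gap 1.0 q6 0.91 g 0.0
top disc [160.26581059 205.24654896] 78 [0.55507071 0.19785216] u,v 0.15375106539122857 -0.0008165961391660958
  tip [0.56374917 0.25013189] 0.20670311517721154 -0.0033078128257023527
  tip [0.56369439 0.25369463] 0.21017596688637122 -0.004109555359667756
side disc [192.47554926 158.37916371] 52 [0.55396394 0.19503074] u,v 0.15075929058363574 -0.0013065268769731516
  tip [0.56919088 0.25637815] 0.21395471084668102 0.0007024668850167941
  tip [0.56426057 0.24949079] 0.20618350808731267 -0.002673024847710153
side (array([ 0.52405151,  0.0475931 , -1.01746703]), np.float64(0.10259491030454734), {'side': 0.103})
top (array([ 0.5239504 ,  0.04643943, -0.97797067]), np.float64(1.3537791184850008), {'top': 1.354})
```

View pics/probe.png

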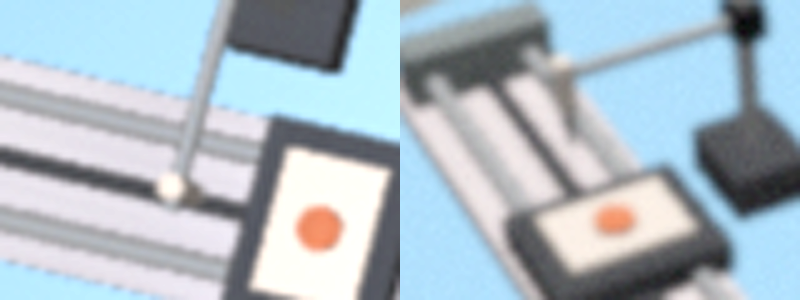

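The tip appears at about (184,142.6) in the side view and about (135.5,198.5) in the top view. The disc has about 57 mm to go, or 2.28 turns. I'll take the handle and wind 2 turns, then look.

```bash
cat >> h.py <<'E'
SH=np.array([.5238,.0474])
def wind(a0,a1,o0,o1,z,R=.0745,step=15,vel=.13):
    n=max(1,int(np.ceil(abs(a1-a0)/np.radians(step))));mx=0
    for i in range(1,n+1):
        a=a0+(a1-a0)*i/n;o=o0+(o1-o0)*i/n
        move_l((*(SH+R*np.array([np.cos(a),np.sin(a)])),z),vel,rot=down(o))
        F=get_state()["contact_force"];mx=max(mx,np.linalg.norm(F))
        if np.linalg.norm(F)>45: print("force",F,np.degrees(a0-a));return a
    print("max force",mx);return a1
E
python3 - <<'E'
from h import *
a=-1.0;h=SH+.075*np.array([np.cos(a),np.sin(a)])
movep((*h,.15),down(a));move_l((*h,.086),.12,until_force=8);st("at handle")
grab(40);st("grip")
b=wind(a,a-np.pi/2,a,a+.3,.086);st("quarter")
b=wind(b,a-4*np.pi,a+.3,a+1.3,.086);s=st("2 turns")
sleep(.2)
for c in("top","side"):
    f=grab_frame(c);x,y=(137,190) if c=="top" else (190,150)
    cv2.imwrite(f"pics/_{c}.png",cv2.resize(f["img"][y-30:y+30,x-40:x+40,::-1],(400,300),interpolation=cv2.INTER_CUBIC))
cv2.imwrite("pics/probe2.png",cv2.convertScaleAbs(np.hstack([cv2.imread("pics/_top.png"),cv2.imread("pics/_side.png")]),alpha=1.7))
E
```

```text
at handle 16.6 pos [ 0.5645 -0.0153  0.0865] F [0.1 0.8 0.8] gap 0.998 q6 0.84 g 0.0
grip 17.2 pos [ 0.5645 -0.0158  0.0862] F [-0.  -0.7  1.1] gap 0.201 q6 0.84 g 38.9
max force 9.320971897016948
quarter 19.1 pos [0.4607 0.0071 0.0863] F [-3.5 -1.8  8.5] gap 0.196 q6 0.56 g 40.5
max force 13.101317768268979
2 turns 31.6 pos [ 0.5629 -0.0155  0.0861] F [ 0.1 -2.5  6.4] gap 0.198 q6 -0.46 g 40.5
```

View pics/probe2.png

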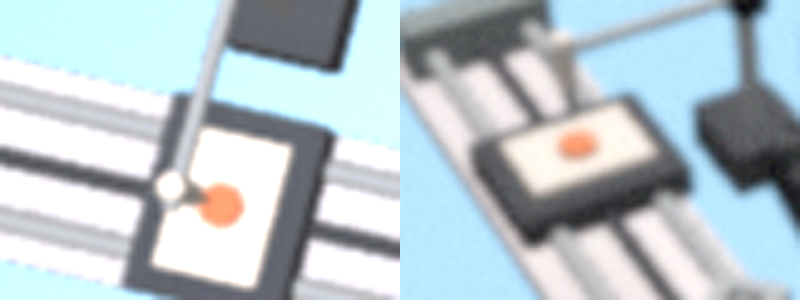

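Both views show the disc (top crop (221,205), side crop (577,145)) just short of the tip. The tip is at top crop (207,202), i.e. pixel (138.3,200.3), and side pixel (184.4,142.5). I'll compute what remains.

```bash
cat >> h.py <<'E'
def disc(c,f,x,y,n=11):
    im=f["img"].astype(int);r=im[:,:,0]-im[:,:,2];m=np.zeros_like(r)
    m[y-n:y+n,x-n:x+n]=np.maximum(r[y-n:y+n,x-n:x+n]-25,0)
    g=np.argwhere(m>0);w=m[m>0];return ((g*w[:,None]).sum(0)/w.sum())[::-1]
E
python3 - <<'E'
from h import *
u=np.array([.210,.978]);v=np.array([.978,-.210])
for c,x,y in(("top",141,201),("side",185,149)):
    f=grab_frame(c);px=disc(c,f,x,y);d=atz(f,px,.053)[:2];print(c,px,"disc u,v",(d-SH)@u,(d-SH)@v)
    L=[t["centre"] for t in tip_of(c,"probe_tip")[:2]]+[(138.3,200.3) if c=="top" else (184.4,142.5)]
    for q in L: k=atz(f,q,.066)[:2];print("  tip",np.round(q,1),(k-SH)@u,(k-SH)@v)
    print("  sample",[np.round(t["centre"],1) for t in tip_of(c,"sample")[:2]])
    # predicted tip pixel if tip at disc+du
    for du in(0,.003,.006,.009): print("   ",du,proj(f,(*(d+du*u),.066)))
E
```

```text
top [140.77077524 200.6572783 ] disc u,v 0.20228719537230133 -0.0008473670207992211
  tip [137.9 200.9] 0.20468372393601358 -0.003536851323129572
  tip [138.3 200.3] 0.204133424506397 -0.0019398070271431928
  sample [array([142.6, 199.3])]
    0 [139.17084277 200.02814125]
    0.003 [137.95102809 199.74543625]
    0.006 [136.73148554 199.46279433]
    0.009 [135.51221503 199.18021546]
side [185.08174179 148.35141329] disc u,v 0.19959903622803937 -0.0009853716182584929
  tip [185.8 142.7] 0.20511408406662704 0.005085431972263545
  tip [184.4 142.5] 0.2078037289149275 0.002200639231694341
  sample [array([188.5, 149.8])]
    0 [184.53972846 144.475077  ]
    0.003 [184.08524151 143.88256059]
    0.006 [183.63229552 143.29205316]
    0.009 [183.18088269 142.70354449]
```

Run:
```python
from h import *
u=np.array([.210,.978]);v=np.array([.978,-.210])
a=-1.0-4*np.pi
b=wind(a,a-np.radians(50),.3,.35,.086);s=st();sleep(.15)
for c,x,y in(("top",139,200),("side",184,147)):
    f=grab_frame(c);px=disc(c,f,x,y);d=atz(f,px,.053)[:2];print(c,px,"disc u,v",(d-SH)@u,(d-SH)@v)
    cv2.imwrite(f"pics/_{c}.png",cv2.resize(f["img"][y-20:y+10,x-20:x+20,::-1],(400,300),interpolation=cv2.INTER_CUBIC))
    if c=="top":
        for z in(.112,.118,.125): k=atz(f,(131.8,197.4),z)[:2];print("probe head",z,(k-SH)@u,(k-SH)@v)
    for du in(-.003,0,.003,.006): print("   ",du,proj(f,(*(d+du*u),.066)))
cv2.imwrite("pics/probe3.png",cv2.convertScaleAbs(np.hstack([cv2.imread("pics/_top.png"),cv2.imread("pics/_side.png")]),alpha=1.7))
```

```text
max force 8.373597818763272
 33.4 pos [ 0.4992 -0.0233  0.0858] F [-1.8 -2.   7.9] gap 0.193 q6 -0.54 g 40.6
top [139.66927338 200.49788205] disc u,v 0.20497384754081766 -0.0010716259387055325
probe head 0.112 0.20538903386867152 -0.0009661155046640544
probe head 0.118 0.20335055972755386 -0.0012586062339511829
probe head 0.125 0.20097233989624994 -0.0015998454181195719
    -0.003 [139.27418209 200.14932743]
    0 [138.05430575 199.8665973 ]
    0.003 [136.83470156 199.58393024]
    0.006 [135.61536945 199.30132625]
side [184.52691433 147.61865049] disc u,v 0.20329977606247468 -0.0009802865494334422
    -0.003 [184.43551986 144.33634293]
    0 [183.98139025 143.74429728]
    0.003 [183.52879979 143.1542582 ]
    0.006 [183.07774066 142.56621551]
```

View pics/probe3.png

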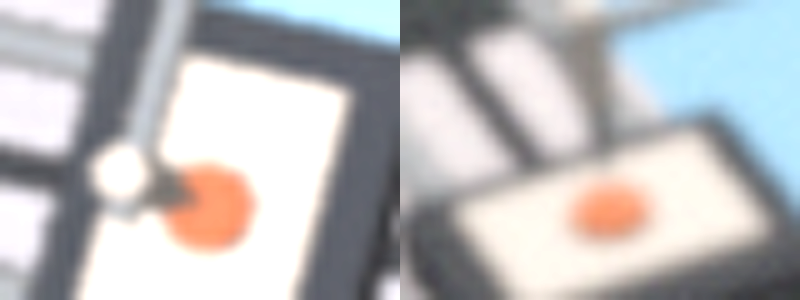

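Top view: the tip ends at about (138.0,199.7), matching the disc-centre prediction (138.05,199.87). Side view: it ends at about (183.6,143.3), suggesting +0 to 3 mm. I'll check the pixel profiles.

Run:
```python
from h import *
t=grab_frame("top")["img"].astype(int);s=grab_frame("side")["img"].astype(int)
t0=cv2.imread("pics/top0.png")[:,:,::-1].astype(int);s0=cv2.imread("pics/side0.png")[:,:,::-1].astype(int)
print("top R cols130-146");[print(r,t[r,130:147,0]) for r in range(195,206)]
print("top0");[print(r,t0[r,130:143,0]) for r in range(195,203)]
print("side G cols178-190");[print(r,s[r,178:191].mean(1).astype(int)) for r in range(136,150)]
print("side0");[print(r,s0[r,178:191].mean(1).astype(int)) for r in range(136,148)]
```

```text
top R cols130-146
195 [159 168 159 121 112 152 170 173 174 173 173 175 175 175 176 176 176]
196 [173 176 170 135 101 116 143 158 164 164 166 169 169 171 175 176 176]
197 [176 177 171 142  98  84 100 128 151 159 160 159 153 157 170 176 177]
198 [170 172 162 126  88  76  82 110 141 156 160 158 153 152 166 175 176]
199 [148 149 133  98  78  74  77  93 122 151 160 159 156 154 157 170 176]
200 [121 121 107 100  96  89  97 111 127 152 159 158 158 152 149 167 175]
201 [128 119 119 145 144 132 139 148 152 158 160 159 157 153 155 170 176]
202 [162 150 149 167 170 161 157 157 159 161 160 159 153 148 164 175 176]
203 [174 171 170 174 175 170 162 159 160 161 158 152 142 147 168 176 176]
204 [175 175 175 176 175 173 169 165 164 162 155 144 144 161 173 177 177]
205 [175 174 175 174 175 175 174 173 171 168 163 164 168 174 176 176 177]
top0
195 [153 153 144 109  93 119 133 136 138 138 138 139 139]
196 [158 159 153 122  88  95 115 129 136 137 137 137 137]
197 [159 161 155 129  89  75  86 111 129 137 138 138 138]
198 [154 156 148 114  81  69  75  94 110 124 130 131 135]
199 [132 136 121  89  71  69  7
[... 1033 characters left out ...]
ide0
136 [136 134 124 106  87  75  80  98 117 128 131 131 130]
137 [138 136 130 114  94  77  80  96 112 122 129 130 130]
138 [137 137 135 123 100  78  76  93 107 115 122 129 131]
139 [132 135 135 127 106  78  74  90 103 111 119 126 130]
140 [124 135 136 131 115  90  76  88 100 109 115 121 127]
141 [115 130 134 135 124 101  86  89  97 106 110 117 121]
142 [ 97 116 129 134 127 112  97 100 101 100 106 112 115]
143 [ 78 101 120 129 131 120 113 114 111 105 103 108 113]
144 [ 63  80 103 124 130 129 127 127 124 114 106 104 109]
145 [ 64  64  88 111 127 132 133 135 134 125 116 108 106]
146 [ 75  63  72  96 117 127 133 135 135 133 125 113 103]
147 [ 95  69  63  78 100 118 130 135 136 136 132 120 107]
```

Both tips fade out within about 1 mm of the prediction for a centred disc, so I'll leave it there. Next: release the handle and fit the crank pose.

Run:
```python
from h import *
from fit import fit
np.set_printoptions(precision=4,suppress=True)
a=-1.873;p=SH+.0745*np.array([np.cos(a),np.sin(a)])
move_l((*p,.086),.05,rot=down(a+np.pi));st("turned")
let_go();q=get_state()["position"];move_l((q[0],q[1],.16),.2);st("up")
movep((*SH,.16),down(a));st("over hub")
F={"side":grab_frame("side")}
print(fit(F,(*SH,a),.062))
cv2.imwrite("pics/hub.png",cv2.resize(F["side"]["img"][150:240,160:280,::-1],(640,480),interpolation=cv2.INTER_CUBIC))
px=disc("side",F["side"],184,147);print(px)
```

```text
turned 34.8 pos [ 0.4999 -0.0238  0.0858] F [-2.1 -3.3  7.7] gap 0.199 q6 -1.46 g 40.3
up 36.0 pos [ 0.5017 -0.0237  0.1602] F [-0.2 -0.2 -0.6] gap 1.002 q6 -1.46 g 0.0
over hub 38.7 pos [0.5237 0.0474 0.1599] F [ 0.1 -0.2 -0.3] gap 0.996 q6 1.82 g 0.0
(array([ 0.522 ,  0.0468, -1.9143]), np.float64(0.10706206449521959), {'side': 0.107})
[183.7768 148.3356]
```

View pics/hub.png

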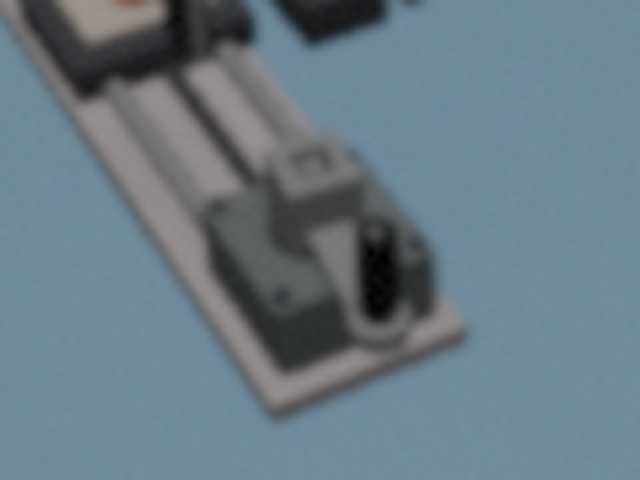

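The crank is still seated, at yaw about -1.90. I'll grip the hub, lift straight up, and carry it back to the tray.

Run:
```python
from h import *
a=-1.9;C=(.4237,-.332)
move_l((*SH,.16),.1,rot=down(a))
move_l((*SH,.0675),.1,until_force=10);st("hub")
grab(60);s=st("grip")
p=s["position"].copy()
for z in np.arange(.075,.112,.006):
    move_l((p[0],p[1],z),.05);F=get_state()["contact_force"];p[:2]+=np.clip((F[:2])*.0001,-.0005,.0005)
st("off");move_l((p[0],p[1],.16),.15);st("up")
movep((*C,.16),down(-.245));st("over tray")
move_l((*C,.03),.12,until_force=10);st("low")
h=move_l((*C,.0085),.03,until_force=5);st(f"touch {h}")
for c in("side","top"):
    f=grab_frame(c);cv2.imwrite(f"pics/_{c}.png",f["img"][:,:,::-1])
s=cv2.imread("pics/_side.png");t=cv2.imread("pics/_top.png")
r=lambda i:cv2.resize(i,(400,300),interpolation=cv2.INTER_CUBIC)
cv2.imwrite("pics/place.png",cv2.convertScaleAbs(np.hstack([r(s[270:345,290:390]),r(t[180:210,115:155])]),alpha=1.5))
```

```text
hub 40.1 pos [0.5244 0.0474 0.068 ] F [ 0.4 -0.5 -0.1] gap 0.997 q6 1.85 g 0.0
grip 40.7 pos [0.5235 0.0477 0.0679] F [-2.2  1.6  5.7] gap 0.394 q6 1.85 g 59.3
off 42.6 pos [0.5234 0.0475 0.1114] F [ 0.5  0.7 -2.6] gap 0.387 q6 1.85 g 61.3
up 43.0 pos [0.5232 0.0476 0.1598] F [-0.2 -0.3 -3. ] gap 0.389 q6 1.85 g 61.3
over tray 45.1 pos [ 0.4238 -0.3315  0.1597] F [-0.2  0.1 -2.6] gap 0.39 q6 -0.56 g 61.3
low 46.3 pos [ 0.4242 -0.3325  0.0307] F [-0.2  0.2 -1.8] gap 0.388 q6 -0.56 g 61.3
touch True 47.0 pos [ 0.4233 -0.3318  0.0108] F [-0.1  1.4  4.9] gap 0.386 q6 -0.56 g 62.2
```

View pics/place.png

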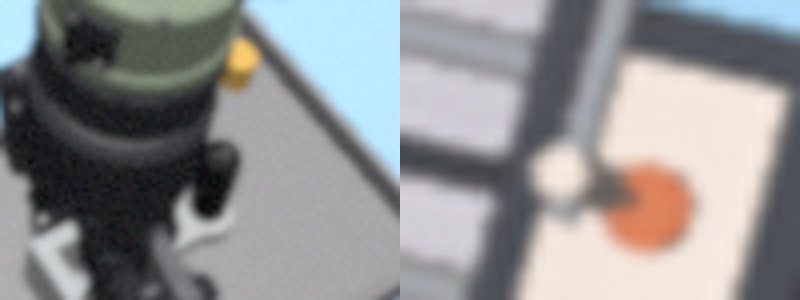

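The crank is touching the tray floor, upright. The disc is still in place: centre (139.4,200.2), tip end about (138,199.7). Release, back off, check, hand in.

Run:
```python
from h import *
from fit import fit
let_go();p=get_state()["position"];move_l((p[0],p[1],.16),.15);st("up")
movep((.4,-.05,.25),down(-.245));st()
F={c:grab_frame(c) for c in("side","top")}
for c in F: print(c,fit({c:F[c]},(.4237,-.332,-.245)))
r=lambda i:cv2.resize(i[:,:,::-1],(400,300),interpolation=cv2.INTER_CUBIC)
cv2.imwrite("pics/end.png",np.hstack([r(F["side"]["img"]),r(F["top"]["img"])]))
```

```text
up 48.8 pos [ 0.422  -0.3306  0.1592] F [-0.5  0.5 -0.4] gap 0.997 q6 -0.56 g 0.0
 49.9 pos [ 0.4004 -0.0507  0.2497] F [ 0.4 -0.7 -0.1] gap 0.998 q6 -0.06 g 0.0
side (array([ 0.42093918, -0.33240899, -0.2458177 ]), np.float64(0.10024969513965508), {'side': 0.1})
top (array([0.52184395, 0.05072761, 0.34423001]), np.float64(0.9097244303126655), {'top': 0.91})
```

View pics/end.png

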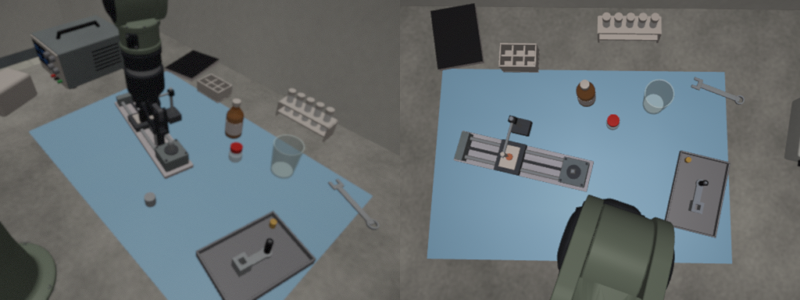

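The crank lies flat in the tray: hub at side crop (240,262), handle up at (268,246). The bystanders are where they were and the arm is clear; the top-view fit latched onto the shaft, so I ignored it.

```bash
python3 -c "
from cell import *
print(sign_off())"
```

```text
the job is handed in; nothing more can be done
None
```

The job is handed in (no verdict was shown): the crank was fitted and wound about 2.14 turns clockwise, the disc looks centred under the probe tip to about 1 mm in both views, and the crank lies flat in its tray, handle up and released, with about 50 s of the 72 s used.

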